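Clamp the sample box on the shaker

TASK

Make the white foam sample box fast on the bench shaker before its run: push the blue clamp strap round until it lies over the box, hard against its stop, and only then press the red cam lever all the way down so that the rubber pad bears on the box. Just push with the fingers: do not grip the strap or the lever, do not lift or shift the box, leave the vial, beaker and bottle nearby where they stand, and end clear of everything.

Things in the scene. Friction and masses are not known exactly. Their poses are not given: they have to be found in the camera images.
- shaker: low white bench shaker, 190 (x) x 250 (y) x 50 mm high, fixed to the worktop; origin on the worktop under the middle of the foam box's nest, x towards the rear (the display panel is on the -x face), y to the left, z up. The body spans y = -137 to +113 mm. The upright clamp post (22 mm thick) stands at x = 0, y = -116 mm. Fences at the nest's corners are 66 mm high above the worktop
- foam_box: white foam box, 100 (x) x 160 (y) x 65 mm high, loose, standing on the shaker's platform 50 mm above the worktop in the low corner fences; origin at the centre of its underside, axes nearly those of the shaker; its top is 115 mm above the worktop
- strap (a joint): angle (rad) of the blue clamp strap about the upright post at shaker (0, -116) mm: 0 = home, at its firm stop, the strap lying along the shaker's +y over the middle of the box; it grows anticlockwise seen from above, 1.57 = strap pointing along the shaker's -x (towards the robot); range 0 to 1.75. It stays where it is left; about 1 N at the tip moves it. At angle a the strap points along (-sin a, cos a) in the shaker's axes
- strap_push (a point): point in the middle of the blue strap bar, 130 mm out from the post's axis and 10 mm short of its tip, at half the bar's height, 149 mm above the worktop. The bar is 22 mm wide and 18 mm high (140 to 158 mm above the worktop) with the lever open, and clears the box top by 25 mm; it sinks 8 mm as the lever is pressed, together with the pad
- clamp_pad: black rubber pad, 28 mm across, under the strap bar, 116 mm out from the post; its origin is the centre of its underside. With the lever open its underside is 4 mm (at least 2.5 mm) above the box top; as the lever goes down it sinks, meets the box and bears on it on a spring with about 5 to 8 N
- lever (a joint): angle (rad) of the red cam lever about its level axis on top of the post: 0 = fully open, the lever leaning up at 0.84 rad above level; 0.84 = fully down, level, at its firm stop. It stays where it is left; pressed down at its grip it needs about 2 to 4 N. It turns round the post with the strap and always points away from the strap, that is along (sin a, -cos a) in the shaker's axes at strap angle a
- lever_push (a point): point on the upper face of the lever's red grip, 85 mm from the lever's axis. The lever is 105 mm long, its red grip 22 mm wide, 14 mm thick, from 48 to 108 mm from the axis; when it is fully down the grip's upper face is 193 mm above the worktop
- lever_axis (a point): the lever's axis, above the middle of the post, 186 mm above the worktop
- strap_side_a: one long side face of the strap bar (the side to the shaker's -x when the strap is home; the one to push on to bring the strap home): origin in the middle of that face
- strap_side_b: the opposite long side face of the strap bar: origin in the middle of that face
- lever_side_a: one side face of the lever's red grip: origin in the middle of that face
- lever_side_b: the opposite side face of the lever's red grip: origin in the middle of that face
- vial: sample vial with black cap, 27 mm across, 60 mm tall, loose bystander; origin at the centre of its underside
- beaker: glass beaker, 62 mm across, 81 mm tall, loose bystander; origin at the centre of its underside
- bottle: glass reagent bottle with blue cap, 56 mm across, 99 mm tall, loose bystander; origin at the centre of its underside
There are look-alikes about, which are no part of the job. What is shaped like the foam_box but orange or yellow is not meant.

How it is judged:
By the outcome, as a careful person would: the job done as asked, in the order asked, and still so for the second after the job is handed in, with the robot touching nothing.
It also fails if it takes over 40 s, if anything falls off the work surface, if the arm or the gripper's body presses on something with over 40 N, if the wrist force passes 120 N, or if a joint passes its speed limit or range.

ROBOT

A 6-joint arm with a two-finger parallel gripper is mounted at the origin on a cart in front of the work surface, level with it; the furniture and walls round the work are solid. World frame = base frame: x ahead of the robot, y to its left, z up, the work surface at z = 0. Lengths are in mm, angles in rad, forces in N, time in s.
With the tool pointing down it reaches from about 350 to 775 mm from the base axis. Payload 7.3 kg.
Tool frame: the origin (TCP) lies at the very end of the fingers, on their centre line; the grasp point (between the pads) lies 19 mm behind it; z points along the fingers, y is the line along which they close (so a half turn about z gives the same grasp; the last joint's range is limited). The gripper opens to 92 mm and grips with 3 to 60 N. Pads are 19 mm wide; open, the fingers measure 130 mm over their backs; the gripper's body (75 mm by 190 mm) begins 47 mm behind the grasp point.
Start: joints at [-1.459, 0.342, 1.524, -0, 1.275, -0.146], TCP at [133.873, -507.664, 226.741] pointing down, gripper open.
Joint ranges: [-2.53, 2.53], [-0.77, 2.02], [0.04, 2.7], [-1, 4.14], [0.28, 2.66], [-3.11, 3.11]. Speed limits (rad/s): [2.57, 2.57, 3.14, 3.14, 3.14, 3.14].

INTERFACE

Orientations are given as [roll, pitch, yaw] about the fixed x, y, z axes, in that order (R = Rz(yaw) Ry(pitch) Rx(roll)).
In Python, from plant import bot gives the robot as it stands.
- The arm moves only by the tool jog_arm, never from a script. Its argument "targets" is a list of rows, each an object with "xyz": the shift along the tool's x, y, z as a fraction of full scale, a list of three; "spin": the turn about the tool's z as a fraction of full scale. In form: [{"xyz": [x, y, z], "spin": spin}, ...]. A call has exactly 10 rows; each row shifts and turns the commanded pose from where the row before left it, along the tool's axes as they then stand; what a row does not reach is not made up. Full scale, the value 1, is 80 mm for a shift and 0.1 rad for a turn. A row lasts 1/8 s, in which the tool goes at most 62.5 mm and 10.7 degrees, less where a joint would pass 70% of its speed; a pose out of reach is approached as far as the arm can. A call with a number of a shift or a turn outside -1 to 1 is refused whole. A call with a gripper value outside its range is refused whole. "gripper" is the opening in per cent of the stroke, from 0 (shut) to 100 (fully open), set as the call begins (left out, the last holds). The fingers move at their own pace and stop on an object; the grip force is fixed at half the most. Time passes only in rows, so rows that do not move let the fingers close, or fill a call up. It gives the time, the measured TCP pose, the force, the opening and the grip force at its end, in the units of the state.
- bot.get_obs(): the state, without advancing time (a new reading comes with each control period).
- bot.capture(name): name is "scene" or "top" or "wrist"; returns the picture (480x640x3 uint8, blue, green, red); there is no depth.
- bot.get_calibration(name): a dict with "vfov" (degrees; the focal length in pixels is half the picture's height over the tangent of half this angle, whatever the lens; pixels are square), "cx", "cy" (the principal point, pixels), "k1" (the pictures are not rectified: a ray, as slopes to the right and down, at radius r is drawn at 1 + k1 r^2 times it, then the intrinsics apply), "eye" and "rotation" of the camera in the world. Camera axes: x right, y down, z forward; pixel columns grow to the right and rows downward; lengths in mm; the calibration is good to about 2 mm. A picture is of the moment at which its call begins: read the wrist's pose just before it. get_calibration takes no time and is no camera call; for the wrist camera it gives the pose at the moment of the call.
- bot.close_job(): hands the job in; it is judged then, once.
The state is a dict: "time": time; "joint_positions": joint angles; "dq": joint speeds; "tau": joint torques, N m; "tool_pos": TCP position; "tcp_rot": TCP orientation; "contact_force": force on the tool from outside, world axes, zero at the start; "moment": the same for the moment, N m; "grip_width": finger opening in mm; "finger_force": force on a finger pad.
Only numpy, scipy, OpenCV 4.12 (cv2) and the standard library are available. Lean on these libraries where they do the work, as an engineer would, in place of code of your own. Each camera call takes 0.05 s, during which the arm holds its last target. There are 200 camera calls.

## Working session

There is one attempt and no reset: what is moved stays moved. The work goes in short steps, Python scripts to look and compute and a tool call to move; the robot and the scene stay as the last step left them, time stands still between calls to the robot, and variables do not carry over. Pictures are saved under pics/ and viewed, at most 10 in all, crops included, and the job is handed in when it is done.

Besides the shell and the picture viewer there is one more tool, called after "Call:" as a command line: name --argument value ..., lists and objects as JSON in quotes. jog_arm: Moves the arm, as the interface text tells. Shift numbers are shares of 80 mm and turn numbers shares of 0.1 rad, none past 1 either way. Its arguments: {"type":"object","properties":{"targets":{"type":"array","items":{"type":"object","properties":{"xyz":{"type":"array","items":{"type":"number"}},"spin":{"type":"number"}}}},"gripper":{"type":"number"}},"required":["targets"]}

```bash
mkdir -p pics; ls
python3 - <<'E'
from plant import bot
import cv2
for n in("scene","top"):
    cv2.imwrite(f"pics/{n}0.png",bot.capture(n)); c=bot.get_calibration(n); print(n,c)
print(bot.get_obs())
E
```

```text
pics
scene {'vfov': 49.77738929500941, 'cx': 323.6036733006465, 'cy': 239.33268909935225, 'k1': -0.0385708125510903, 'eye': array([-138.26919968, 1086.25950228,  870.57012704]), 'rotation': array([-2.1256084 ,  0.00790908, -2.45017222])}
top {'vfov': 47.90851806388913, 'cx': 313.80635630096896, 'cy': 248.15264471239027, 'k1': -0.16047282770056456, 'eye': array([ 313.16719436,  239.29656345, 1752.15093367]), 'rotation': array([-2.97484618, -0.00603285, -1.5610861 ])}
{'time': 0.1, 'joint_positions': array([-1.45898798e+00,  3.42654928e-01,  1.52491586e+00, -2.93375637e-05,
        1.27537286e+00, -1.45966029e-01]), 'dq': array([ 1.00205940e-05, -2.91539538e-03, -7.58374737e-04, -6.66794390e-04,
       -1.00971787e-03,  1.71986640e-04]), 'tau': array([ 2.31007085e-03, -4.32004023e+01, -2.44694102e+01,  7.19309575e-02,
        5.26535546e-02, -5.40977499e-05]), 'tool_pos': array([ 133.82794753, -507.29081191,  226.11543936]), 'tcp_rot': array([-3.14025195e+00, -1.68742093e-04,  2.57782827e-01]), 'contact_force': array([-0.06044825, -0.43345584,  0.16487476]), 'moment': array([ 0.01532503, -0.01744558,  0.03683   ]), 'finger_force': 0.0, 'grip_width': 91.77117256055234}
```

View pics/top0.png

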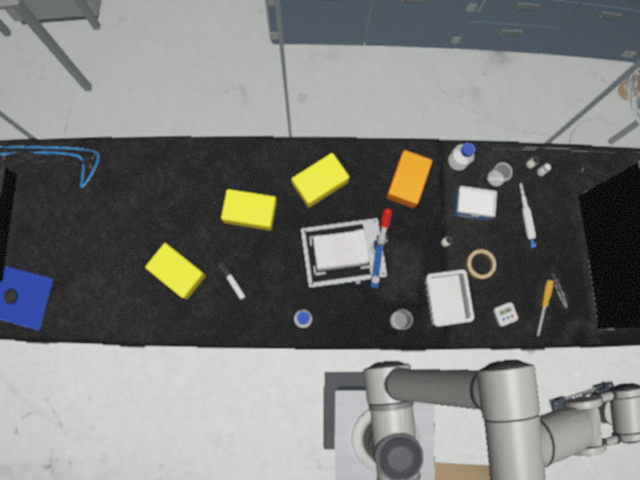

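View pics/scene0.png

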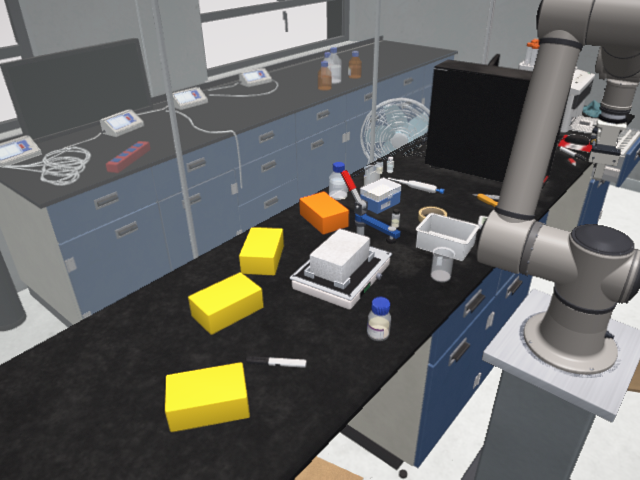

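The top view (up = +x, left = +y) shows the shaker at about (343,250) with the white box on it. The blue strap runs from the post at about (380,240) to its tip at (375,286), and the red lever points to (387,212). The white box at (341,249) in the corner fences fits the foam_box. The yellow boxes (320,180), (249,209), (175,270) and the orange one (410,179) are look-alikes. I'll confirm this in one enlarged crop.

```bash
cat > h.py <<'E'
import numpy as np, cv2
from scipy.spatial.transform import Rotation as R
def K(c):
    f=240/np.tan(np.radians(c['vfov'])/2); return np.array([[f,0,c['cx']],[0,f,c['cy']],[0,0,1.]]),np.array([c['k1'],0,0,0.])
def Rm(c):
    r=np.asarray(c['rotation']); return r if r.shape==(3,3) else R.from_euler('xyz',r).as_matrix()
def ray(c,uv):
    k,d=K(c); p=cv2.undistortPointsIter(np.array([[uv]],float),k,d,None,None,(3,100,1e-10))[0,0]
    return Rm(c)@np.array([p[0],p[1],1])
def at(c,uv,z):
    v=ray(c,uv); e=np.asarray(c['eye']); return (e+v*(z-e[2])/v[2]).round(1)
def px(c,P):
    k,d=K(c); M=Rm(c).T; return cv2.projectPoints(np.atleast_2d(np.array(P,float)),cv2.Rodrigues(M)[0],-M@np.asarray(c['eye']),k,d)[0][:,0]
E
python3 - <<'E'
import cv2
im=cv2.imread('pics/top0.png')[140:340,280:480]
a=cv2.resize(im,(600,600),interpolation=cv2.INTER_CUBIC)
cv2.imwrite('pics/crop0.png',a)
from h import *
from plant import bot
c=bot.get_calibration("top")
for n,uv,z in(("post",(380,240),186),("tip",(375,286),158),("lev",(387,210),250),("beak",(401,319),0),("bot",(304,318),99),("vial",(447,242),60),("box",(341,249),115),("sh",(343,252),50)):print(n,at(c,uv,z))
E
```

```text
post [603.4  36.9 186. ]
tip [469.6  49.6 158. ]
lev [679.2  23.9 250. ]
beak [378.2 -53.5   0. ]
bot [375.5 259.8  99. ]
vial [ 622.7 -196.8   60. ]
box [587.1 148.5 115. ]
sh [588.3 138.4  50. ]
```

View pics/crop0.png

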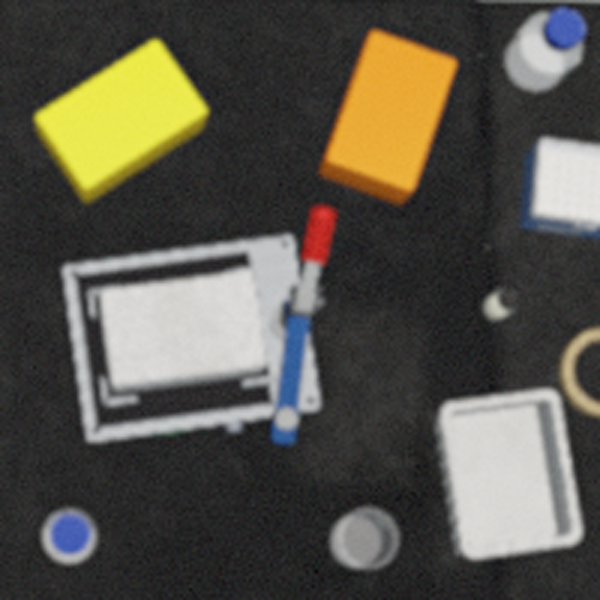

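The crop shows the white foam box in the fences, the blue strap with its tip at (285,440), the red lever grip at (320,230), the beaker at (365,540), and the bottle at (70,535). The shaker's corners are at (64,266), (296,236), (320,408) and (90,440). Next I fit the shaker pose.

Run:
```python
from h import *
from plant import bot
from scipy.optimize import least_squares
c=bot.get_calibration("top")
cr=lambda u,v:np.array([u/3+280-.33,v/3+140-.33])
obs=np.array([cr(64,266),cr(296,236),cr(320,408),cr(90,440)])
loc=np.array([[95,113,50],[95,-137,50],[-95,-137,50],[-95,113,50]])
T=lambda p,L:np.c_[(np.c_[np.cos(p[2])*L[:,0]-np.sin(p[2])*L[:,1]+p[0], np.sin(p[2])*L[:,0]+np.cos(p[2])*L[:,1]+p[1]]),L[:,2]]
s=least_squares(lambda p:(px(c,T(p,loc))-obs).ravel(),[590,140,0.1])
p=s.x;print(p,s.fun.round(1)); np.save('p.npy',p)
post=T(p,np.array([[0,-116,186.]]))[0];print('post',post,px(c,post)*1)
print('box', [at(c,cr(*q),115)[:2] for q in((100,288),(252,270),(270,370),(112,388))])
tip=at(c,cr(285,440),149);d=tip-post;print(tip,np.hypot(*d[:2]));w=np.arctan2(d[1],d[0]);print('a',w-p[2]-np.pi/2)
st=at(c,cr(299,316),158);print('strap start',st); d=tip-st;print(np.arctan2(d[1],d[0])-p[2]-np.pi/2)
g=at(c,cr(321,210),186+108*np.sin(.84));d=g-post;print('grip end',g,np.hypot(*d[:2]),np.arctan2(d[1],d[0])-p[2]+np.pi/2)
print([px(c,q)*3-[840,420] for q in (post,)])
sc=bot.get_calibration("scene");print(px(sc,[post,tip,g]+list(T(p,loc))).round())
for n,uv,z in(("beak",cr(365,540),40),("bot",cr(70,535),99),("vial",cr(508,300),60)):print(n,at(c,uv,z))
```

```text
[5.86918049e+02 1.47227444e+02 1.44384988e-01] [ 0.3 -0.2 -0.4 -0.2  0.7  0.3 -0.5  0.2]
post [603.60857538  32.43447245 186.        ] [[381.50741221 239.94555466]]
box [array([627.8, 235. ]), array([648.5,  78.2]), array([544.5,  60.3]), array([524.3, 221.7])]
[469.5  49.5 149. ] 135.1900226342542
a 1.2998400253915814
strap start [593.3  35.5 158. ]
1.3138041108031828
grip end [676.2  27.2 266.4] 72.77990540563151 1.3544272414173597
[array([[304.52223664, 299.83666398]])]
[[361. 205.]
 [398. 235.]
 [342. 172.]
 [289. 276.]
 [336. 234.]
 [392. 252.]
 [351. 298.]]
beak [374.6 -47.9  40. ]
bot [375.5 262.8  99. ]
vial [ 630.5 -203.6   60. ]
```

```bash
cat >> h.py <<'E'
p=np.load('p.npy')
def W(x,y): c,s=np.cos(p[2]),np.sin(p[2]); return np.array([c*x-s*y+p[0],s*x+c*y+p[1]])
def pose(a,r,off,z):  # tool pose beside strap side a
    u=np.array([-np.sin(a),np.cos(a)]);n=np.array([-np.cos(a),-np.sin(a)])
    q=np.array([0,-116])+r*u+off*n; return np.r_[W(*q),z,p[2]+a+np.pi/2]
def rows(start,wps):
    cur=np.array(start,float)
    for w in wps:
        d=np.array(w)-cur; y=cur[3]; c,s=np.cos(y),np.sin(y)
        v=np.array([d[0]*c+d[1]*s,d[0]*s-d[1]*c,-d[2]])/80
        print(v.round(3).tolist(),round(-d[3]/.1,2),'|',np.round(w,2).tolist()); cur=np.array(w)
def here(bot):
    o=bot.get_obs(); return np.r_[o['tool_pos'],o['tcp_rot'][2]]
E
python3 - <<'E'
from h import *
from plant import bot
h=here(bot); g=pose(1.3,122,75,230); print(h,g)
rows(h,[h+(g-h)*i/30 for i in range(1,31)])
E
```

```text
[ 1.33827948e+02 -5.07290812e+02  2.26115439e+02  2.57782827e-01] [473.12642727 -26.5859395  230.           3.01518132]
[0.188, -0.158, -0.002] -0.92 | [145.14, -491.27, 226.24, 0.35]
[0.201, -0.14, -0.002] -0.92 | [156.45, -475.24, 226.37, 0.44]
[0.213, -0.121, -0.002] -0.92 | [167.76, -459.22, 226.5, 0.53]
[0.224, -0.101, -0.002] -0.92 | [179.07, -443.2, 226.63, 0.63]
[0.232, -0.08, -0.002] -0.92 | [190.38, -427.17, 226.76, 0.72]
[0.238, -0.058, -0.002] -0.92 | [201.69, -411.15, 226.89, 0.81]
[0.243, -0.036, -0.002] -0.92 | [213.0, -395.13, 227.02, 0.9]
[0.245, -0.013, -0.002] -0.92 | [224.31, -379.1, 227.15, 0.99]
[0.245, 0.009, -0.002] -0.92 | [235.62, -363.08, 227.28, 1.09]
[0.243, 0.031, -0.002] -0.92 | [246.93, -347.06, 227.41, 1.18]
[0.239, 0.054, -0.002] -0.92 | [258.24, -331.03, 227.54, 1.27]
[0.233, 0.075, -0.002] -0.92 | [269.55, -315.01, 227.67, 1.36]
[0.225, 0.097, -0.002] -0.92 | [280.86, -298.99, 227.8, 1.45]
[0.216, 0.117, -0.002] -0.92 | [292.17, -282.96, 227.93, 1.54]
[0.204, 0.136, -0.002] -0.92 | [303.48, -266.94, 228.06, 1.64]
[0.191, 0.154, -0.002] -0.92 | [314
[... 198 characters left out ...]
, 228.58, 2.0]
[0.122, 0.212, -0.002] -0.92 | [360.03, -186.82, 228.71, 2.1]
[0.102, 0.223, -0.002] -0.92 | [371.34, -170.8, 228.83, 2.19]
[0.082, 0.231, -0.002] -0.92 | [382.65, -154.77, 228.96, 2.28]
[0.06, 0.238, -0.002] -0.92 | [393.96, -138.75, 229.09, 2.37]
[0.038, 0.242, -0.002] -0.92 | [405.27, -122.73, 229.22, 2.46]
[0.015, 0.245, -0.002] -0.92 | [416.58, -106.7, 229.35, 2.56]
[-0.007, 0.245, -0.002] -0.92 | [427.89, -90.68, 229.48, 2.65]
[-0.029, 0.243, -0.002] -0.92 | [439.2, -74.66, 229.61, 2.74]
[-0.052, 0.24, -0.002] -0.92 | [450.51, -58.63, 229.74, 2.83]
[-0.073, 0.234, -0.002] -0.92 | [461.82, -42.61, 229.87, 2.92]
[-0.095, 0.226, -0.002] -0.92 | [473.13, -26.59, 230.0, 3.02]
```

Call:
jog_arm --targets '[{"xyz": [0.19,-0.16,0],"spin": -0.92},{"xyz": [0.2,-0.14,0],"spin": -0.92},{"xyz": [0.21,-0.12,0],"spin": -0.92},{"xyz": [0.22,-0.1,0],"spin": -0.92},{"xyz": [0.23,-0.08,0],"spin": -0.92},{"xyz": [0.24,-0.06,0],"spin": -0.92},{"xyz": [0.24,-0.04,0],"spin": -0.92},{"xyz": [0.25,-0.01,0],"spin": -0.92},{"xyz": [0.25,0.01,0],"spin": -0.92},{"xyz": [0.24,0.03,0],"spin": -0.92}]' --gripper 0

```text
time: 1.35
tool_pos: [246.7, -346.2, 226.4]
tcp_rot: [-3.141, -0.0, 1.181]
contact_force: [0.2, -0.0, -0.2]
grip_width: 1.0
finger_force: 0.0
```

Call:
jog_arm --targets '[{"xyz": [0.24,0.05,0],"spin": -0.92},{"xyz": [0.23,0.08,0],"spin": -0.92},{"xyz": [0.23,0.1,0],"spin": -0.92},{"xyz": [0.22,0.12,0],"spin": -0.92},{"xyz": [0.2,0.14,0],"spin": -0.92},{"xyz": [0.19,0.15,0],"spin": -0.92},{"xyz": [0.18,0.17,0],"spin": -0.92},{"xyz": [0.16,0.19,0],"spin": -0.92},{"xyz": [0.14,0.2,0],"spin": -0.92},{"xyz": [0.12,0.21,0],"spin": -0.92}]'

```text
time: 2.6
tool_pos: [360.2, -185.8, 226.5]
tcp_rot: [-3.141, -0.0, 2.101]
contact_force: [-0.5, -0.2, 0.7]
grip_width: 0.5
finger_force: 0.0
```

Call:
jog_arm --targets '[{"xyz": [0.1,0.22,0],"spin": -0.92},{"xyz": [0.08,0.23,0],"spin": -0.92},{"xyz": [0.06,0.24,0],"spin": -0.92},{"xyz": [0.04,0.24,0],"spin": -0.92},{"xyz": [0.02,0.25,0],"spin": -0.92},{"xyz": [0,0.25,0],"spin": -0.92},{"xyz": [-0.03,0.24,0],"spin": -0.92},{"xyz": [-0.05,0.24,0],"spin": -0.92},{"xyz": [-0.07,0.23,0],"spin": -0.92},{"xyz": [0,0,0],"spin": -0.92}]'

```text
time: 3.85
tool_pos: [460.8, -40.6, 226.3]
tcp_rot: [3.141, -0.001, 3.022]
contact_force: [0.3, -0.2, 0.3]
grip_width: 0.3
finger_force: 0.0
```

Run:
```python
from h import *
from plant import bot
h=here(bot); print(h, bot.get_obs()['joint_positions'])
c=bot.get_calibration("wrist"); im=bot.capture("wrist"); cv2.imwrite('pics/w1.png',im)
print(c)
pts=[[*W(0,-116),186]]+[[*(W(-np.sin(1.3)*r,-116+np.cos(1.3)*r)),158] for r in(30,130,140)]
print(px(c,pts).round())
```

```text
[460.7929648  -40.57372021 226.28875125   3.02240994] [-2.53866973e-01  2.28499708e-01  1.68563816e+00  1.81432012e-04
  1.22820890e+00 -1.70554150e+00]
{'vfov': 60.15426139501389, 'cx': 324.51613738130095, 'cy': 237.78779881282367, 'k1': -0.08557706533095047, 'eye': array([394.86184057, -32.95197198, 385.21908012]), 'rotation': array([2.89449517e+00, 4.28891201e-04, 1.45207600e+00])}
[[472. 475.]
 [463. 406.]
 [481. 258.]
 [483. 242.]]
```

View pics/w1.png

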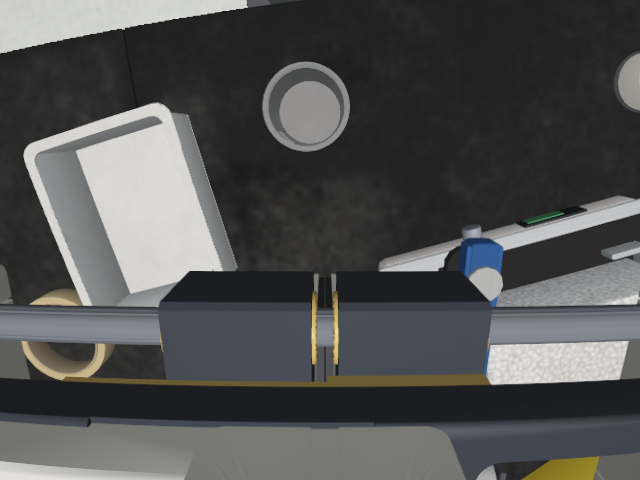

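The wrist view shows the strap tip at (481,242), as predicted (483,242), with the fingers to the -y side of it. The pose fit holds. Next: descend beside side a, then sweep along the arc.

Run:
```python
from h import *
from plant import bot
h=here(bot); g=pose(1.3,122,42,144); d=h.copy();d[2]=144
w=[h+(d-h)*i/4 for i in range(1,5)]+[d+(g-d)*i/5 for i in range(1,6)]
rows(h,w); print()
rows(g,[pose(a,122,30,144) for a in np.linspace(1.3,0.02,30)])
```

```text
[0.0, 0.0, 0.257] -0.0 | [460.52, -40.96, 205.71, 3.03]
[0.0, 0.0, 0.257] -0.0 | [460.52, -40.96, 185.14, 3.03]
[0.0, 0.0, 0.257] -0.0 | [460.52, -40.96, 164.57, 3.03]
[0.0, 0.0, 0.257] -0.0 | [460.52, -40.96, 144.0, 3.03]
[-0.028, 0.122, -0.0] 0.02 | [463.87, -31.54, 144.0, 3.02]
[-0.028, 0.122, -0.0] 0.02 | [467.23, -22.12, 144.0, 3.02]
[-0.027, 0.122, -0.0] 0.02 | [470.58, -12.7, 144.0, 3.02]
[-0.027, 0.122, -0.0] 0.02 | [473.93, -3.27, 144.0, 3.02]
[-0.027, 0.122, -0.0] 0.02 | [477.29, 6.15, 144.0, 3.02]

[0.0, 0.15, -0.0] -0.0 | [478.8, 18.05, 144.0, 3.02]
[0.015, 0.068, -0.0] 0.44 | [478.29, 23.58, 144.0, 2.97]
[0.015, 0.068, -0.0] 0.44 | [478.02, 29.11, 144.0, 2.93]
[0.015, 0.068, -0.0] 0.44 | [477.99, 34.66, 144.0, 2.88]
[0.015, 0.068, -0.0] 0.44 | [478.21, 40.2, 144.0, 2.84]
[0.015, 0.068, -0.0] 0.44 | [478.68, 45.72, 144.0, 2.79]
[0.015, 0.068, -0.0] 0.44 | [479.39, 51.22, 144.0, 2.75]
[0.015, 0.068, -0.0] 0.44 | [480.34, 56.69, 144.0, 2.71]
[0.015, 0.068, -0.0] 0.44 | [481.53, 62.1, 144.0, 2.66]
[0.015, 0.068, -0.0] 0.44 | [482.96, 67.46, 144.0, 2.62]
[0.015, 0.068, -0.0] 
[... 428 characters left out ...]
, 2.26]
[0.015, 0.068, -0.0] 0.44 | [505.9, 111.41, 144.0, 2.22]
[0.015, 0.068, -0.0] 0.44 | [509.48, 115.64, 144.0, 2.18]
[0.015, 0.068, -0.0] 0.44 | [513.24, 119.72, 144.0, 2.13]
[0.015, 0.068, -0.0] 0.44 | [517.18, 123.62, 144.0, 2.09]
[0.015, 0.068, -0.0] 0.44 | [521.29, 127.34, 144.0, 2.04]
[0.015, 0.068, -0.0] 0.44 | [525.56, 130.88, 144.0, 2.0]
[0.015, 0.068, -0.0] 0.44 | [529.98, 134.23, 144.0, 1.96]
[0.015, 0.068, -0.0] 0.44 | [534.54, 137.38, 144.0, 1.91]
[0.015, 0.068, -0.0] 0.44 | [539.24, 140.33, 144.0, 1.87]
[0.015, 0.068, -0.0] 0.44 | [544.06, 143.06, 144.0, 1.82]
[0.015, 0.068, -0.0] 0.44 | [549.0, 145.58, 144.0, 1.78]
[0.015, 0.068, -0.0] 0.44 | [554.05, 147.88, 144.0, 1.74]
```

Call:
jog_arm --targets '[{"xyz": [0,0,0.26],"spin": 0},{"xyz": [0,0,0.26],"spin": 0},{"xyz": [0,0,0.26],"spin": 0},{"xyz": [0,0,0.25],"spin": 0},{"xyz": [-0.03,0.12,0],"spin": 0},{"xyz": [-0.03,0.12,0],"spin": 0},{"xyz": [-0.03,0.12,0],"spin": 0},{"xyz": [-0.03,0.12,0],"spin": 0},{"xyz": [-0.02,0.12,0],"spin": 0},{"xyz": [0,0,0],"spin": 0}]'

```text
time: 5.15
tool_pos: [477.7, 5.4, 144.4]
tcp_rot: [-3.142, 0.0, 3.019]
contact_force: [0.0, 0.4, 0.1]
grip_width: 0.1
finger_force: 0.0
```

Call:
jog_arm --targets '[{"xyz": [0,0.15,0],"spin": 0},{"xyz": [0.015,0.07,0],"spin": 0.44},{"xyz": [0.015,0.07,0],"spin": 0.44},{"xyz": [0.015,0.07,0],"spin": 0.44},{"xyz": [0.015,0.07,0],"spin": 0.44},{"xyz": [0.015,0.07,0],"spin": 0.44},{"xyz": [0.015,0.07,0],"spin": 0.44},{"xyz": [0.015,0.07,0],"spin": 0.44},{"xyz": [0.015,0.07,0],"spin": 0.44},{"xyz": [0.015,0.07,0],"spin": 0.44}]'

```text
time: 6.4
tool_pos: [483.0, 68.0, 144.2]
tcp_rot: [-3.141, -0.001, 2.62]
contact_force: [-1.7, -1.0, 0.5]
grip_width: 0.6
finger_force: 0.7
```

Run:
```python
from h import *
from plant import bot
h=here(bot); print(h, bot.get_obs()['contact_force'])
a=h[3]-p[2]-np.pi/2; g=pose(a,122,30,144); print(a,h-g)
im=bot.capture("top"); cv2.imwrite('pics/t2.png',cv2.resize(im[140:340,280:480],(600,600),interpolation=cv2.INTER_CUBIC))
```

```text
[483.03455722  68.02422555 144.1965364    2.62012896] [-1.65014183 -1.03955723  0.4590483 ]
0.9049476454037437 [1.55575009e-01 8.28203444e-01 1.96536403e-01 4.44089210e-16]
```

View pics/t2.png

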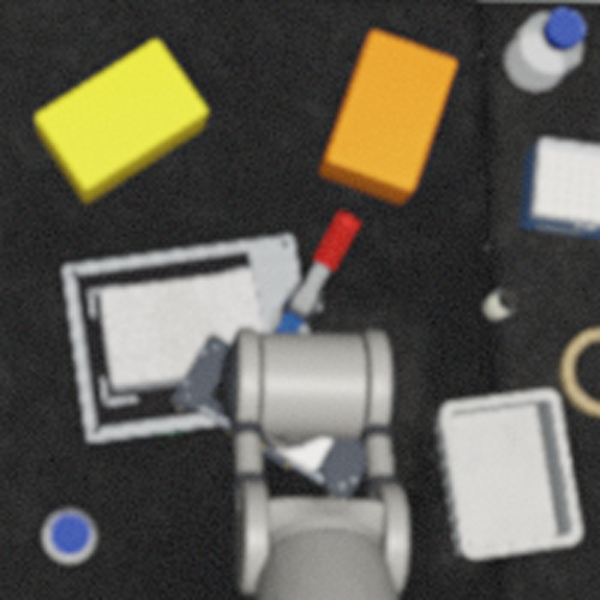

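The lever grip is now at (338,238) and pointing round, so the strap is following. Contact is a light 2 N push, and the box hasn't moved. I'll carry on along the arc.

Call:
jog_arm --targets '[{"xyz": [0.015,0.07,0],"spin": 0.44},{"xyz": [0.015,0.07,0],"spin": 0.44},{"xyz": [0.015,0.07,0],"spin": 0.44},{"xyz": [0.015,0.07,0],"spin": 0.44},{"xyz": [0.015,0.07,0],"spin": 0.44},{"xyz": [0.015,0.07,0],"spin": 0.44},{"xyz": [0.015,0.07,0],"spin": 0.44},{"xyz": [0.015,0.07,0],"spin": 0.44},{"xyz": [0.015,0.07,0],"spin": 0.44},{"xyz": [0.015,0.07,0],"spin": 0.44}]'

```text
time: 7.7
tool_pos: [510.7, 117.7, 144.2]
tcp_rot: [-3.141, -0.001, 2.181]
contact_force: [-1.1, -0.2, 0.8]
grip_width: 0.5
finger_force: 0.8
```

Call:
jog_arm --targets '[{"xyz": [0.015,0.07,0],"spin": 0.44},{"xyz": [0.015,0.07,0],"spin": 0.44},{"xyz": [0.015,0.07,0],"spin": 0.44},{"xyz": [0.015,0.07,0],"spin": 0.44},{"xyz": [0.015,0.07,0],"spin": 0.44},{"xyz": [0.015,0.07,0],"spin": 0.44},{"xyz": [0.015,0.07,0],"spin": 0.44},{"xyz": [0.015,0.05,0],"spin": 0.44},{"xyz": [0,0,0],"spin": 0},{"xyz": [0,0,0],"spin": 0}]'

```text
time: 8.95
tool_pos: [545.3, 145.0, 144.2]
tcp_rot: [-3.142, 0.0, 1.831]
contact_force: [-0.1, 0.2, 0.2]
grip_width: 0.3
finger_force: 0.0
```

Run:
```python
from h import *
from plant import bot
h=here(bot); print(h, bot.get_obs()['contact_force'])
a=h[3]-p[2]-np.pi/2; g=pose(a,122,30,144); print(a,h-g)
g=pose(-.02,122,30,144);rows(h,[g])
```

```text
[545.28827577 145.03744144 144.20470607   1.83089977] [-0.13033719  0.23690653  0.2241438 ]
0.11571845719637919 [ 2.04662513e+00  2.42205232e+00  2.04706072e-01 -2.22044605e-16]
[0.014, 0.177, 0.003] 1.36 | [558.7, 149.77, 144.0, 1.7]
```

Call:
jog_arm --targets '[{"xyz": [0.004,0.03,0],"spin": 0.23},{"xyz": [0.004,0.03,0],"spin": 0.23},{"xyz": [0.004,0.03,0],"spin": 0.23},{"xyz": [0,0.02,0],"spin": 0.23},{"xyz": [0,0.02,0],"spin": 0.23},{"xyz": [0,0.01,0],"spin": 0},{"xyz": [0,0.01,0],"spin": 0},{"xyz": [0,0.01,0],"spin": 0},{"xyz": [0,0,0],"spin": 0},{"xyz": [0,0,0],"spin": 0}]'

```text
time: 10.2
tool_pos: [557.8, 148.5, 144.3]
tcp_rot: [3.141, 0.0, 1.715]
contact_force: [-1.2, 0.8, 1.1]
grip_width: 0.4
finger_force: 0.6
```

Call:
jog_arm --targets '[{"xyz": [0,0.01,0],"spin": 0},{"xyz": [0,0.01,0],"spin": 0},{"xyz": [0,0.01,0],"spin": 0},{"xyz": [0,0.01,0],"spin": 0},{"xyz": [0,0,0],"spin": 0},{"xyz": [0,0,0],"spin": 0},{"xyz": [0,0,0],"spin": 0},{"xyz": [0,0,0],"spin": 0},{"xyz": [0,0,0],"spin": 0},{"xyz": [0,0,0],"spin": 0}]'

```text
time: 11.45
tool_pos: [560.9, 149.0, 144.3]
tcp_rot: [3.142, 0.0, 1.715]
contact_force: [-0.4, 0.6, 0.9]
grip_width: -0.0
finger_force: 0.4
```

Call:
jog_arm --targets '[{"xyz": [0,0.01,0],"spin": 0},{"xyz": [0,0.01,0],"spin": 0},{"xyz": [0,0.01,0],"spin": 0},{"xyz": [0,0,0],"spin": 0},{"xyz": [0,0,0],"spin": 0},{"xyz": [0,0,0],"spin": 0},{"xyz": [0,0,0],"spin": 0},{"xyz": [0,0,0],"spin": 0},{"xyz": [0,0,0],"spin": 0},{"xyz": [0,0,0],"spin": 0}]'

```text
time: 12.7
tool_pos: [562.1, 149.3, 144.1]
tcp_rot: [-3.139, 0.0, 1.715]
contact_force: [-5.8, -0.4, 4.0]
grip_width: 0.3
finger_force: 3.3
```

Run:
```python
from h import *
from plant import bot
h=here(bot); print(h, bot.get_obs()['contact_force'], h-pose(0,122,30,144))
c=bot.get_calibration("wrist"); im=bot.capture("wrist"); cv2.imwrite('pics/w3.png',im)
print(px(c,[[*W(0,-116),186]]+[[*W(dx,-116+r),158] for r in (80,140) for dx in(-11,11)]).round())
```

```text
[562.08067264 149.2933532  144.14298175   1.71497474] [-5.76998405 -0.44421292  4.03383873] [ 5.71376383e+00  4.44856940e-01  1.42981752e-01 -2.06575557e-04]
[[384. 603.]
 [359. 405.]
 [412. 404.]
 [362. 266.]
 [422. 266.]]
```

View pics/w3.png

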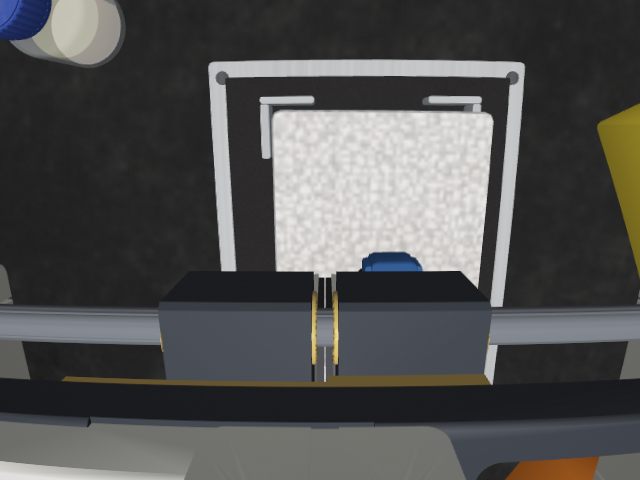

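The wrist view shows the blue strap tip at (390,262), at the middle of the box (273–492), which sits square in its fences. The force has risen to about 6 N, which suggests the stop. A little more push will confirm it.

Call:
jog_arm --targets '[{"xyz": [0,0.01,0],"spin": 0},{"xyz": [0,0.01,0],"spin": 0},{"xyz": [0,0.01,0],"spin": 0},{"xyz": [0,0,0],"spin": 0},{"xyz": [0,0,0],"spin": 0},{"xyz": [0,0,0],"spin": 0},{"xyz": [0,0,0],"spin": 0},{"xyz": [0,0,0],"spin": 0},{"xyz": [0,0,0],"spin": 0},{"xyz": [0,0,0],"spin": 0}]'

```text
time: 14.0
tool_pos: [562.4, 149.4, 144.0]
tcp_rot: [-3.134, 0.0, 1.715]
contact_force: [-13.1, -0.5, 7.5]
grip_width: 0.5
finger_force: 7.3
```

The strap is firmly against its stop: only 0.3 mm of travel for 2.4 mm commanded, with force up to 13 N. Now back off, rise and cross to above the lever. At this yaw, tool x = shaker +y and tool y = shaker +x.

Call:
jog_arm --targets '[{"xyz": [0,-0.2,0],"spin": 0},{"xyz": [0,-0.3,0],"spin": 0},{"xyz": [0,-0.2,0],"spin": 0},{"xyz": [0,0,-0.35],"spin": 0},{"xyz": [0,0,-0.35],"spin": 0},{"xyz": [0,0,-0.35],"spin": 0},{"xyz": [0,0,-0.35],"spin": 0},{"xyz": [0,0,-0.35],"spin": 0},{"xyz": [0,0,-0.35],"spin": 0},{"xyz": [0,0,0],"spin": 0}]'

```text
time: 15.25
tool_pos: [511.5, 141.7, 314.3]
tcp_rot: [3.136, 0.0, 1.715]
contact_force: [-0.0, 0.6, 0.1]
grip_width: 0.5
finger_force: 0.0
```

Run:
```python
from h import *
from plant import bot
h=here(bot); o=bot.get_obs(); print(o['time'],h,o['contact_force'],o['joint_positions'])
c=bot.get_calibration("wrist"); im=bot.capture("wrist"); cv2.imwrite('pics/w4.png',im)
t=bot.capture("top"); cv2.imwrite('pics/t4.png',cv2.resize(t[140:340,280:480],(600,600),interpolation=cv2.INTER_CUBIC))
ct=bot.get_calibration("top")
P=[[*W(0,-116-108*np.cos(.84)),266]]+[[*W(0,-116+r),158] for r in (50,140)]
print(px(c,P).round(),(px(ct,P)*3-[840,420]).round())
g=np.r_[W(1,-166),320,h[3]]; rows(h,[h+(g-h)*i/6 for i in range(1,7)])
```

```text
15.25 [511.47843651 141.69984505 314.29515899   1.71463904] [-0.01726992  0.55739728  0.13243018] [ 1.25990597e-01  2.97513799e-01  1.34742325e+00 -2.97833624e-04
  1.49122427e+00 -1.78303175e-02]
[[437. 533.]
 [416. 304.]
 [423. 196.]] [[391. 274.]
 [252. 311.]
 [163. 323.]]
[-0.357, 0.159, -0.012] -0.0 | [528.2, 115.27, 315.25, 1.71]
[-0.357, 0.159, -0.012] -0.0 | [544.92, 88.83, 316.2, 1.71]
[-0.357, 0.159, -0.012] -0.0 | [561.64, 62.4, 317.15, 1.71]
[-0.357, 0.159, -0.012] -0.0 | [578.35, 35.97, 318.1, 1.71]
[-0.357, 0.159, -0.012] -0.0 | [595.07, 9.53, 319.05, 1.71]
[-0.357, 0.159, -0.012] -0.0 | [611.79, -16.9, 320.0, 1.71]
```

View pics/t4.png

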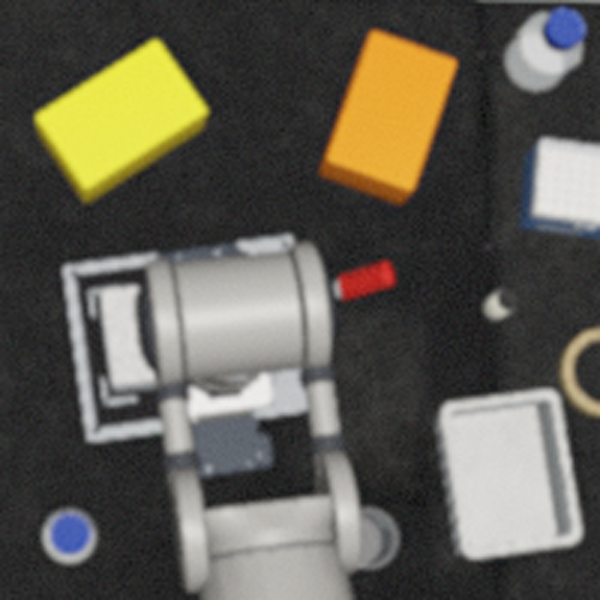

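The top view shows the red grip tip at (395,273) against a predicted (391,274), so the strap is home and the lever is where expected. Now crossing over to it.

Call:
jog_arm --targets '[{"xyz": [-0.36,0.16,0],"spin": 0},{"xyz": [-0.36,0.16,0],"spin": 0},{"xyz": [-0.36,0.16,0],"spin": 0},{"xyz": [-0.36,0.16,0],"spin": 0},{"xyz": [-0.36,0.16,0],"spin": 0},{"xyz": [-0.34,0.16,0],"spin": 0},{"xyz": [0,0,0.15],"spin": 0},{"xyz": [0,0,0.15],"spin": 0},{"xyz": [0,0,0.15],"spin": 0},{"xyz": [0,0,0],"spin": 0}]'

```text
time: 16.6
tool_pos: [609.9, -15.9, 274.9]
tcp_rot: [-3.139, -0.001, 1.716]
contact_force: [-0.8, -0.7, -0.6]
grip_width: 0.5
finger_force: 0.0
```

Run:
```python
from h import *
from plant import bot
h=here(bot); o=bot.get_obs(); print(o['time'],h,o['contact_force'])
d=h[:2]-p[:2];c,s=np.cos(p[2]),np.sin(p[2]);print('shaker xy',c*d[0]+s*d[1],-s*d[0]+c*d[1])
sc=bot.capture("scene"); cv2.imwrite('pics/s5.png',cv2.resize(sc[130:330,240:480],(720,600),interpolation=cv2.INTER_CUBIC))
```

```text
16.6 [609.92407177 -15.90382455 274.9456314    1.71579791] [-0.81439506 -0.72544412 -0.6455993 ]
shaker xy -0.7053190059709209 -164.74401477178625
```

View pics/s5.png

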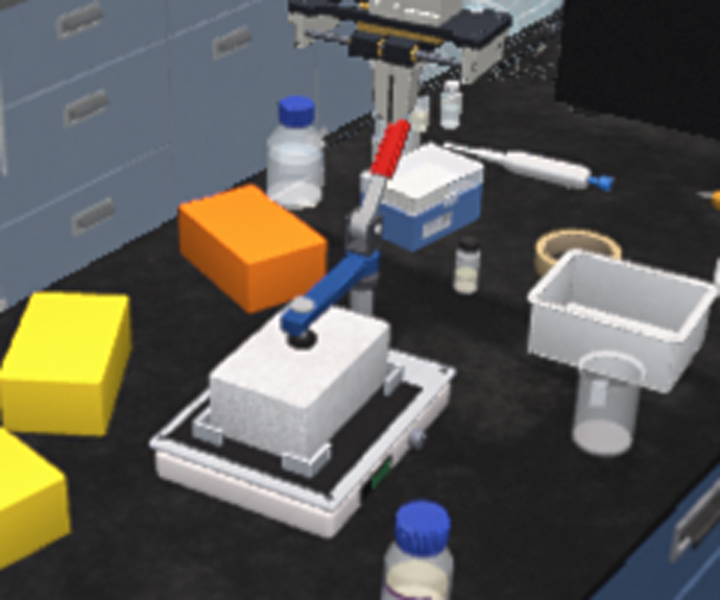

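Run:
```python
from h import *
from plant import bot
h=here(bot); c=bot.get_calibration("scene")
cr=lambda P:((px(c,P)-[240,130])*3).round()
print('tcp',cr([h[:3]]))
f=.84
for r in(0,48,85,108): print(r,cr([[*W(0,-116-r*np.cos(f)+7*np.sin(f)*(r>0)),186+r*np.sin(f)+7*np.cos(f)*(r>0)]]))
print('strap',cr([[*W(0,24),158],[*W(0,-96),158]]),'post',cr([[*W(0,-116),140]]))
print('cart boxcorners',cr([[*W(x,y),115] for x,y in((-50,80),(50,80),(50,-80),(-50,-80))]))
```

```text
tcp [[392. 119.]]
0 [[364. 226.]]
48 [[379. 176.]]
85 [[392. 139.]]
108 [[400. 117.]]
strap [[289. 318.]
 [353. 261.]] post [[362. 269.]]
cart boxcorners [[306. 406.]
 [208. 373.]
 [298. 294.]
 [391. 322.]]
```

The scene view shows the strap home over the box at (300,315), the pad at (300,340), the lever open with its tip at (400,122), and the fingers (TCP projected at (392,119)) just above the grip. The pose agrees with the model, so I press the lever down.

Call:
jog_arm --targets '[{"xyz": [0,0,0.09],"spin": 0},{"xyz": [-0.035,0,0.09],"spin": 0},{"xyz": [-0.035,0,0.09],"spin": 0},{"xyz": [-0.035,0,0.09],"spin": 0},{"xyz": [-0.035,0,0.09],"spin": 0},{"xyz": [-0.035,0,0.09],"spin": 0},{"xyz": [-0.035,0,0.09],"spin": 0},{"xyz": [-0.035,0,0.09],"spin": 0},{"xyz": [-0.035,0,0.09],"spin": 0},{"xyz": [-0.035,0,0.09],"spin": 0}]'

```text
time: 17.9
tool_pos: [614.3, -41.5, 203.7]
tcp_rot: [-3.141, -0.001, 1.715]
contact_force: [0.7, 1.4, 1.9]
grip_width: 0.8
finger_force: 0.8
```

Call:
jog_arm --targets '[{"xyz": [-0.02,0,0.04],"spin": 0},{"xyz": [0,0,0.04],"spin": 0},{"xyz": [0,0,0.03],"spin": 0},{"xyz": [0,0,0.02],"spin": 0},{"xyz": [0,0,0.01],"spin": 0},{"xyz": [0,0,0.01],"spin": 0},{"xyz": [0,0,0],"spin": 0},{"xyz": [0,0,0],"spin": 0},{"xyz": [0,0,0],"spin": 0},{"xyz": [0,0,0],"spin": 0}]'

```text
time: 19.15
tool_pos: [614.8, -43.5, 193.2]
tcp_rot: [3.141, 0.001, 1.715]
contact_force: [-2.3, -2.1, 6.4]
grip_width: 0.4
finger_force: 2.8
```

Call:
jog_arm --targets '[{"xyz": [0,0,0.01],"spin": 0},{"xyz": [0,0,0.01],"spin": 0},{"xyz": [0,0,0.01],"spin": 0},{"xyz": [0,0,0.01],"spin": 0},{"xyz": [0,0,0],"spin": 0},{"xyz": [0,0,0],"spin": 0},{"xyz": [0,0,0],"spin": 0},{"xyz": [0,0,0],"spin": 0},{"xyz": [0,0,0],"spin": 0},{"xyz": [0,0,0],"spin": 0}]'

```text
time: 20.4
tool_pos: [615.1, -43.6, 192.8]
tcp_rot: [3.138, 0.002, 1.715]
contact_force: [-6.7, -0.3, 19.4]
grip_width: 0.4
finger_force: 9.7
```

Call:
jog_arm --targets '[{"xyz": [0,0,-0.02],"spin": 0},{"xyz": [0,0,-0.03],"spin": 0},{"xyz": [0,0,-0.1],"spin": 0},{"xyz": [0,0,-0.3],"spin": 0},{"xyz": [0,0,-0.4],"spin": 0},{"xyz": [0,0,-0.4],"spin": 0},{"xyz": [0,0,-0.3],"spin": 0},{"xyz": [-0.3,-0.1,0],"spin": 0},{"xyz": [-0.4,-0.1,0],"spin": 0},{"xyz": [-0.4,-0.1,0],"spin": 0}]'

```text
time: 21.65
tool_pos: [603.4, -134.3, 313.1]
tcp_rot: [-3.142, -0.0, 1.716]
contact_force: [0.1, 0.4, -1.1]
grip_width: 0.3
finger_force: 0.0
```

Call:
jog_arm --targets '[{"xyz": [-0.4,-0.2,0],"spin": 0},{"xyz": [-0.4,-0.2,0],"spin": 0},{"xyz": [-0.4,-0.2,0],"spin": 0},{"xyz": [-0.4,-0.2,0],"spin": 0},{"xyz": [-0.3,-0.1,0],"spin": 0},{"xyz": [-0.3,0,0],"spin": 0},{"xyz": [0,0,0],"spin": 0},{"xyz": [0,0,0],"spin": 0},{"xyz": [0,0,0],"spin": 0},{"xyz": [0,0,0],"spin": 0}]'

```text
time: 22.9
tool_pos: [557.7, -317.5, 313.4]
tcp_rot: [3.141, 0.0, 1.716]
contact_force: [0.3, -0.5, -0.0]
grip_width: 0.4
finger_force: 0.0
```

Run:
```python
from h import *
from plant import bot
o=bot.get_obs(); print(o['time'],o['tool_pos'],o['contact_force'])
t=bot.capture("top"); s=bot.capture("scene")
A=cv2.resize(t[190:310,290:410],(400,400),interpolation=cv2.INTER_CUBIC)
B=cv2.resize(s[150:300,280:430],(400,400),interpolation=cv2.INTER_CUBIC)
cv2.imwrite('pics/f6.png',np.hstack([A,B]))
ct=bot.get_calibration("top");cs=bot.get_calibration("scene")
for a in(0,.05):
  u=np.array([-np.sin(a),np.cos(a)]);q=np.array([0,-116])
  P=[[*W(*(q+r*u)),z] for r,z in((-108,190),(-48,190),(20,150),(140,150))]
  print(a,((px(ct,P)-[290,190])*400/120).round().tolist(),((px(cs,P)-[280,150])*400/150).round().tolist())
```

```text
22.9 [ 557.7191632  -317.48936957  313.42595093] [ 0.32490274 -0.52661849 -0.04472352]
0 [[425.0, 150.0], [359.0, 159.0], [278.0, 177.0], [147.0, 194.0]] [[262.0, 105.0], [238.0, 126.0], [207.0, 185.0], [150.0, 237.0]]
0.05 [[424.0, 144.0], [358.0, 156.0], [278.0, 178.0], [149.0, 202.0]] [[258.0, 104.0], [236.0, 126.0], [208.0, 185.0], [156.0, 238.0]]
```

View pics/f6.png

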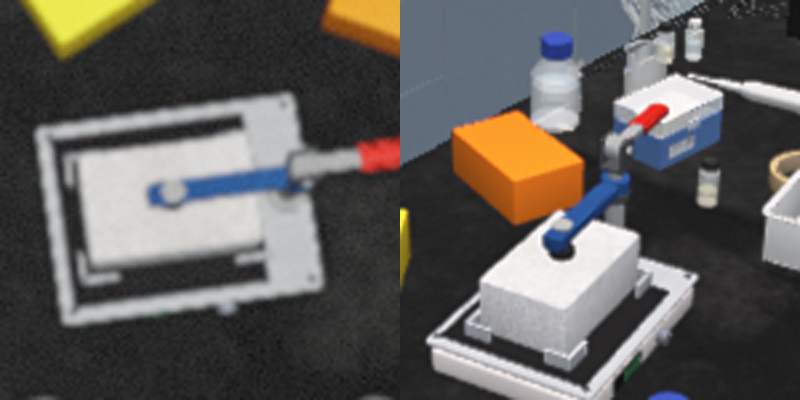

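Left panel: the strap runs along the home line, tip at (150,194) against a predicted (147,194). Right panel: the lever is level at (650,120) as predicted, and the box sits in its fences with the pad on it. The arm is clear, so I'm handing in.

```bash
python3 -c "
from plant import bot
print(bot.close_job())"
```

```text
the job is handed in; nothing more can be done
None
```

The job is handed in, with no verdict returned: the strap was pushed home hard against its stop, then the lever was pressed fully down so the pad bears on the box; the box did not move and the arm ended clear at about 23 s.

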